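# Stand the fallen oil tin back in its clip holder

## Robot

A 7-joint arm with a two-finger parallel gripper is mounted at the origin on the work surface. World frame = base frame: x ahead of the robot, y to its left, z up, the work surface at z = 0. Lengths are in mm, angles in rad, forces in N, time in s.
With the tool pointing down it reaches from about 400 to 850 mm from the base axis. Payload 4.5 kg.
Tool frame: the origin (TCP) lies on the centre line of the jaws, within the pads' length; the fingertips stand 19 mm ahead of it and the grasp point (between the pads) is the TCP; z points along the fingers, y is the line along which they close (so a half turn about z gives the same grasp; the last joint's range is limited). The gripper opens to 85 mm and grips with 20 to 120 N. Pads are 22 mm wide; open, the fingers measure 114 mm over their backs; the gripper's body (76 mm by 85 mm) begins 54 mm behind the grasp point. The pads swing forward as they close: fully open they stand 13 mm farther back than shut.
Start: joints at [1.31, 0.689, -0.195, 1.565, 0.157, 0.902, -0.215], TCP at [181.621, -598.052, 250.317] pointing down, gripper open.
Joint ranges: [-3.01, 3.01], [-0.46, 2.08], [-1.47, 1.51], [0.13, 2.56], [-1, 4.14], [0.04, 2.09], [-2.66, 2.66]. Speed limits (rad/s): [2.57, 2.57, 3.14, 3.14, 3.14, 3.14, 3.14].

## Interface

Orientations are given as [roll, pitch, yaw] about the fixed x, y, z axes, in that order (R = Rz(yaw) Ry(pitch) Rx(roll)).
In Python, from rig import observe, snapshot, hand_in gives the robot as it stands. The module is installed in compiled form; this text tells all that it offers.
- The arm moves only by the tool carry_out, never from a script. Its argument "motion" is a list of rows, each a list of 2 entries, a list of its own where there are three numbers: the shift along the tool's x, y, z in mm, then the turn about the tool's z in degrees. In form: [[[x, y, z], yaw], ...]. A call has 1 to 12 rows; each row is the pose to reach, as a shift and turn from the pose commanded when the call began, along the tool's axes at that moment; what a row does not reach only later rows make up. A row lasts 1/12 s, in which the tool goes at most 41.7 mm and 7.16 degrees, less where a joint would pass 70% of its speed; a pose out of reach is approached as far as the arm can. A call with a gripper value outside its range is refused whole. "hand" is the closure, from 0 (fully open) to 1 (shut), set as the call begins (left out, the last holds). The fingers move at their own pace and stop on an object; the grip force is fixed at half the most. Time passes only in rows, so rows that repeat a pose let the fingers close. It gives the time, the measured TCP pose, the force, the opening and the grip force at its end, in the units of the state.
- observe(): the state, without advancing time (a new reading comes with each control period).
- snapshot(name): name is "scene" or "top" or "wrist"; returns a dict with "color" (384x512x3 uint8, red, green, blue), "camera_matrix" (3x3 intrinsics, pixels), "rvec" (rotation vector, rad) and "tvec" (3), from world to camera coordinates, as OpenCV has them. Camera axes: x right, y down, z forward; pixel columns grow to the right and rows downward; lengths in mm; the calibration is good to about 2 mm. A picture is of the moment at which its call begins. There is no depth.
- hand_in(): hands the job in; it is judged then, once.
The state is a dict: "clock": time; "joint_positions": joint angles; "dq": joint speeds; "joint_efforts": joint torques, N m; "eef_pos": TCP position; "orientation": TCP orientation; "force": force on the tool from outside, world axes, zero at the start; "wrist_torque": the same for the moment, N m; "gripper_width": opening from 0.0 (shut) to 1.0 (fully open); "grasp_force": force on a finger pad.
Only numpy, scipy, OpenCV 4.12 (cv2) and the standard library are available. Lean on these libraries where they do the work, as an engineer would, in place of code of your own. Each camera call takes 0.05 s, during which the arm holds its last target. There are 200 camera calls.

## Task

The yellow oil tin has been knocked over and lies on the bench. Stand it up again and put it back, cap up, in the empty rectangular pocket of the grey lubricants tray: gently press it down past the spring clip until it sits flat on the pocket's floor, square and upright. Leave the two jars in the tray, the spray can and the wrench as they are, and let go of the tin.

Things in the scene. Friction and masses are not known exactly. Their poses are not given: they have to be found in the camera images.
- tin: Yellow oil tin, rigid, closed, about 0.3 kg: body 42 mm thick (x), 56 mm wide (y), 126 mm tall (z); red screw cap 24 mm across on top, 148 mm tall in all. Origin: centre of the underside; z runs from base to cap. It starts lying on a broad face, z level and x straight down, 42 mm high: its 56 mm width can be gripped from above.
- tray: Grey lubricants tray, screwed to the bench: plate 100 mm (x) by 270 mm (y), 24 mm high, z up, origin at the centre of its underside. From its -y end: round pocket with the black-lidded jar (centre y -95 mm), round pocket with the blue-lidded jar (y -15 mm), empty rectangular pocket (y +65 mm) between a steel fence and a spring clip.
- pocket (a point): Centre of the orange floor of the empty rectangular pocket, axes as the tray's. Pocket 46 mm (x) by 60 mm (y), 14 mm deep, 3 mm bevel at the mouth; floor 10 mm above the bench. The tin goes in with its width along y, either way round, with 2 mm play on every side.
- fence_top (a point): Top middle of the fixed steel fence at the pocket's -y side: upright plate 50 mm wide (x), its face in line with the pocket's -y wall, 46 mm above the tray's top; the upper 10 mm flare away from the pocket.
- clip_kink (a point): Innermost bend of the steel leaf-spring clip at the pocket's +y side: 24 mm wide (x), it hangs from the top of a bracket 44 mm above the tray's top and slopes down and inwards to this bend, 14 mm above the tray's top and about 7 mm in the tin's way. It yields towards +y. Pushing the tin down past it takes roughly 5 to 10 N; its weight alone does not do it.
- grease_jar: White jar with a blue lid, 64 mm across, 58 mm tall, standing in the tray's middle pocket. Origin: centre of its underside. Leave it.
- paste_jar: Amber jar with a black lid, 64 mm across, 58 mm tall, standing in the tray's end pocket. Origin: centre of its underside. Leave it.
- spray_can: Black spray can with a red cap, 53 mm across, 164 mm tall, standing on the bench. Origin: centre of its underside. Leave it.
- wrench: Steel open-ended wrench, 150 mm long, lying flat on the bench along its x. Leave it.
Things that resemble listed ones, but are neither listed nor needed, are in the scene too. Several things look just like the tin: the one meant starts farthest to the robot's left. There is more than one size of the spray_can; the job needs the larger.

How it is judged:
By the outcome, as a careful person would: the job done as asked, in the order asked, and still so for the second after the job is handed in, with the robot touching nothing.
It also fails if it takes over 45 s, if anything falls off the work surface, if the arm or the gripper's body presses on something with over 40 N, if the wrist force passes 120 N, or if a joint passes its speed limit or range.

## Working session

There is one attempt and no reset: what is moved stays moved. The work goes in short steps, Python scripts to look and compute and a tool call to move; the robot and the scene stay as the last step left them, time stands still between calls to the robot, and variables do not carry over. Pictures are saved under pics/ and viewed, at most 10 in all, crops included, and the job is handed in when it is done.

Besides the shell and the picture viewer there is one more tool, called after "Request:" as name([rows], argument=value, ...), one row to a line, values as JSON. carry_out: Moves the arm, as the interface text tells. Its arguments: {"type":"object","properties":{"motion":{"type":"array","items":{"type":"array"}},"hand":{"type":"number"}},"required":["motion"]}

```bash
mkdir -p pics; cat > h.py <<'E'
import numpy as np, cv2
from rig import observe, snapshot
def snap(n,f=None):
    s=snapshot(n)
    if f: cv2.imwrite('pics/'+f,cv2.cvtColor(s['color'],cv2.COLOR_RGB2BGR))
    return s
def ray(s,px,z):
    K=np.array(s['camera_matrix']);R=cv2.Rodrigues(np.array(s['rvec'],float))[0];t=np.array(s['tvec'],float).ravel()
    c=-R.T@t; d=R.T@np.linalg.solve(K,[px[0],px[1],1.]); return c+d*(z-c[2])/d[2]
def proj(s,P):
    return cv2.projectPoints(np.array(P,float).reshape(-1,1,3),np.array(s['rvec'],float),np.array(s['tvec'],float),np.array(s['camera_matrix']),None)[0].reshape(-1,2)
E
python3 - <<'E'
from h import *
a=snap('scene','s0.png');b=snap('top','t0.png')
print(observe())
for s in(a,b):
    R=cv2.Rodrigues(np.array(s['rvec'],float))[0];print(-R.T@np.array(s['tvec']).ravel(),R.round(2).tolist())
E
```

```text
{'clock': 0.1, 'joint_positions': array([ 1.30981981,  0.68991382, -0.19453024,  1.56625353,  0.15726962,
        0.90247335, -0.2150606 ]), 'dq': array([-7.23010417e-04, -8.30292768e-04, -2.83856783e-03, -2.39070349e-03,
        7.97247851e-05,  1.82280975e-03, -7.85375186e-04]), 'joint_efforts': array([-3.30169605e-03, -5.40596437e+01, -1.27148118e+00, -1.58985776e+01,
        9.36851953e-03,  4.32407891e-03,  9.37783994e-06]), 'eef_pos': array([ 181.39116122, -597.52117569,  249.5523025 ]), 'orientation': array([-3.13993456e+00,  8.66873051e-05,  2.94882958e-01]), 'force': array([ 0.83664304, -0.04818576,  0.7143721 ]), 'wrist_torque': array([ 0.01625113, -0.01814992, -0.01319127]), 'grasp_force': 0.0, 'gripper_width': 1.0019152578205204}
[1136.9799121  -254.83426445  879.33571734] [[0.36, 0.93, -0.0], [0.75, -0.29, -0.59], [-0.55, 0.21, -0.81]]
[540.34890298 -62.05487403 772.35188995] [[-0.02, -1.0, -0.02], [-1.0, 0.03, -0.06], [0.06, 0.01, -1.0]]
```

View pics/t0.png

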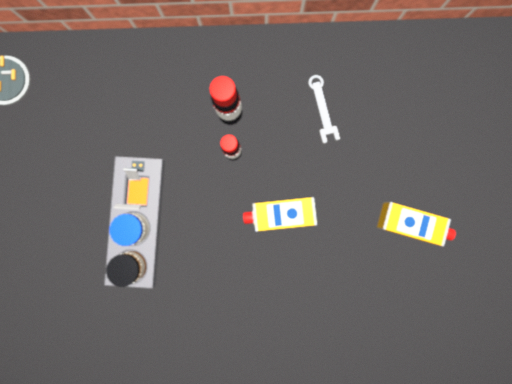

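View pics/s0.png

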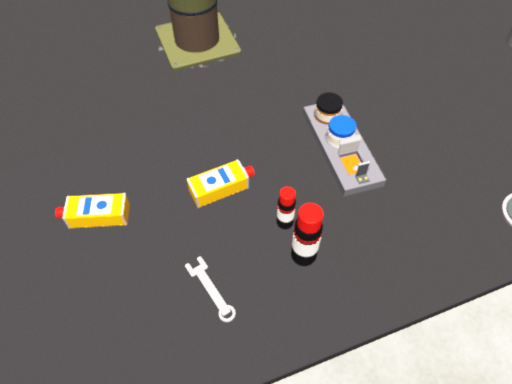

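The top view shows the wanted tin at about (285,215) with its cap at (248,217). The tray is at (135,222), with the orange pocket at (138,192), the fence below it and the clip above it.

```bash
python3 - <<'E'
from h import *
s=snap('top');a=s['color'].astype(int);r,g,b=a[...,0],a[...,1],a[...,2]
def box(m,z,name):
    c=np.argwhere(m)[:,::-1]
    # full precision rays of the hull at height z
    h=cv2.convexHull(c.astype(np.float32))[:,0]
    P=np.array([ray(s,p,z)[:2] for p in h],np.float32)
    (cx,cy),wh,an=cv2.minAreaRect(P); print(name,len(c),'px',c.mean(0).round(1),'rect',np.round([cx,cy,*wh,an],1), 'mean',ray(s,c.mean(0),z).round(1)[:2])
    return c
X,Y=np.meshgrid(range(512),range(384))
win=(X>238)&(X<325)&(Y>185)&(Y<245)
box(win&((r>120)&(g>100)|(b>120)),42,'tin')
box(win&(r>120)&(g<60),21,'cap')
t=(X>100)&(X<170)&(Y>150)&(Y<295)
box(t&(r>70)&(abs(r-b)<40),24,'tray')
box(t&(r>180)&(g>100)&(b<60)&(Y<212),10,'orange')
box(t&(b>150)&(r<80),68,'blue lid')
box(t&(r<40)&(g<40)&(b<40)&(Y>250)&(Y<290)&(X<142)&(X>106),68,'black')
K=np.array(s['camera_matrix']);print(K[0,0])
big=cv2.resize(cv2.cvtColor(s['color'][150:295,100:330],cv2.COLOR_RGB2BGR),None,fx=3.4,fy=3.4,interpolation=cv2.INTER_CUBIC);cv2.imwrite('pics/t1.png',big)
E
```

```text
tin 1957 px [283.9 213.9] rect [ 528.5 -104.6   61.4  141.8    4.5] mean [ 528.8 -109.3]
cap 8 px [248.4 221.5] rect [514.5 -35.9  10.5   2.1  88.6] mean [514.5 -35.7]
tray 7611 px [137.2 219. ] rect [520.4 203.6 145.5 301.5  89.4] mean [525.4 198. ]Traceback (most recent call last):
  File "<stdin>", line 16, in <module>
  File "<stdin>", line 6, in box
TypeError: 'NoneType' object is not subscriptable
```

```bash
python3 - <<'E'
from h import *
s=snap('top')
big=cv2.resize(cv2.cvtColor(s['color'][150:295,100:330],cv2.COLOR_RGB2BGR),(782,493),interpolation=cv2.INTER_CUBIC);cv2.imwrite('pics/t1.png',big)
E
```

```text
(no output)
```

View pics/t1.png

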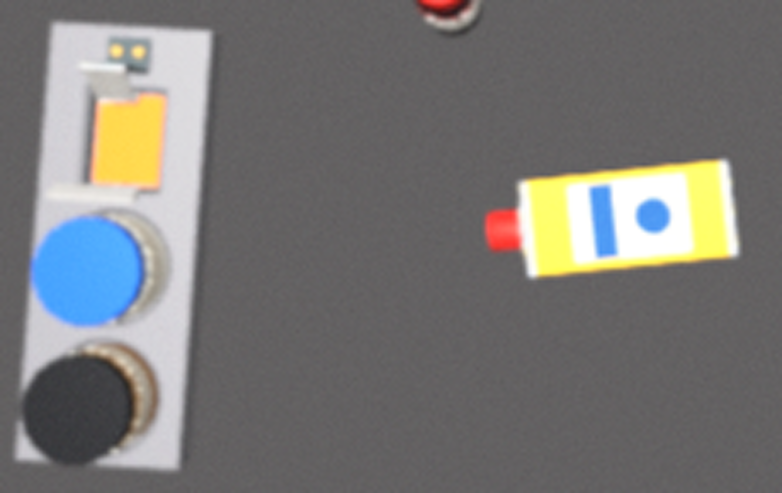

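The crop shows these corners. Tray plate: (51,22), (212,31), (180,469), (15,460). Tin top face: (518,181), (728,159), (738,255), (528,277), with the cap tip at (486,230).

```bash
python3 - <<'E'
from h import *
s=snap('top')
f=lambda p:(np.array(p)+.5)/3.4-.5+[100,150]
def q(ps,z):
    P=np.array([ray(s,f(p),z)[:2] for p in ps]);e=np.roll(P,-1,0)-P
    print(P.round(1).tolist(),'c',P.mean(0).round(1),'len',np.linalg.norm(e,axis=1).round(1),'ang',np.degrees(np.arctan2(e[:,1],e[:,0])).round(1));return P
P=q([(51,22),(212,31),(180,469),(15,460)],24)
u=(P[0]+P[1]-P[2]-P[3]);u/=np.linalg.norm(u);print('tray y dir',np.degrees(np.arctan2(u[1],u[0])),'pocket',P.mean(0)+65*u)
q([(518,181),(728,159),(738,255),(528,277)],42)
q([(93,97),(166,94),(160,188),(90,185)],10)
print(ray(s,f((486,230)),21))
print(proj(s,[[*(P.mean(0)+65*u),10]]))
E
```

```text
[[660.0, 245.6], [651.6, 144.5], [382.8, 166.4], [390.4, 267.8]] c [521.2 206.1] len [101.5 269.8 101.7 270.6] ang [-94.7 175.3  85.7  -4.7]
tray y dir -4.685176857731853 pocket [585.99423361 200.78401832]
[[553.0, -44.7], [563.1, -171.3], [505.5, -175.3], [495.4, -49.3]] c [ 529.2 -110.2] len [127.   57.7 126.4  57.8] ang [ -85.5 -176.1   94.6    4.6]
[[613.6, 224.6], [614.3, 178.0], [554.8, 182.2], [557.8, 226.6]] c [585.1 202.8] len [46.6 59.6 44.5 55.8] ang [-89.1 176.   86.1  -2.1]
[523.5974335  -23.70367459  21.        ]
[[138.015136   190.65459897]]
```

```bash
cat >> h.py <<'E'
def go(x,y,z,yawdeg,o=None):
    "shift in tool axes and turn (deg) from measured pose to target (tool pointing down)"
    from scipy.spatial.transform import Rotation as Ro
    o=o or observe(); R=Ro.from_euler('xyz',o['orientation']).as_matrix()
    d=R.T@(np.array([x,y,z])-o['eef_pos']); w=yawdeg-np.degrees(o['orientation'][2])
    print('shift',d.round(1),'turn',round(-((w+180)%360-180),2))
def st():
    o=observe();print({k:np.round(o[k],3).tolist() for k in('clock','joint_positions','eef_pos','orientation','force','grasp_force','gripper_width')});return o
E
python3 - <<'E'
from h import *
go(525.3,-60.6,150,94.6)
E
```

```text
shift [ 485.1 -414.   100.2] turn -77.7
```

Request:
carry_out([
  [[485,-414,100],-77.7],
  [[485,-414,100],-77.7],
  [[485,-414,100],-77.7],
  [[485,-414,100],-77.7],
  [[485,-414,100],-77.7],
  [[485,-414,100],-77.7],
  [[485,-414,100],-77.7],
  [[485,-414,100],-77.7],
  [[485,-414,100],-77.7],
  [[485,-414,100],-77.7],
  [[485,-414,100],-77.7],
  [[485,-414,100],-77.7],
])

```text
clock: 1.25
eef_pos: [448.7, -180.5, 172.5]
orientation: [3.141, -0.0, 1.655]
force: [1.8, -0.5, -0.5]
gripper_width: 0.997
grasp_force: 0.0
```

```bash
python3 - <<'E'
from h import *
go(525.3,-60.6,150,94.6);st()
E
```

```text
shift [113.   86.4  22.5] turn 0.22
{'clock': 1.25, 'joint_positions': [0.557, 0.663, -0.43, 2.053, 0.529, 0.533, -0.172], 'eef_pos': [448.723, -180.483, 172.508], 'orientation': [3.141, -0.0, 1.655], 'force': [1.8, -0.456, -0.517], 'grasp_force': 0.0, 'gripper_width': 0.997}
```

Request:
carry_out([
  [[100,77,20],0],
  [[100,77,20],0],
  [[100,77,20],0],
  [[100,77,20],0],
  [[100,77,20],0],
  [[100,77,20],0],
  [[100,77,20],0],
])

```text
clock: 1.83
eef_pos: [515.7, -78.0, 152.7]
orientation: [-3.14, 0.001, 1.649]
force: [-1.0, -1.2, -0.5]
gripper_width: 0.999
grasp_force: 0.0
```

```bash
python3 - <<'E'
from h import *
s=snap('wrist','w0.png');go(525.3,-60.6,24,94.6)
b=np.array([534.3,-173.3]);u=np.array([-.080,.997]);v=np.array([u[1],-u[0]])
print(proj(s,[[*(b+u*k+v*w),42] for k in(0,126) for w in(-28,28)]).round(1).tolist())
E
```

```text
shift [ 17.1  11.  128.8] turn -0.17
[[233.2, 293.3], [292.6, 293.4], [230.6, 160.4], [298.2, 160.4]]
```

View pics/w0.png

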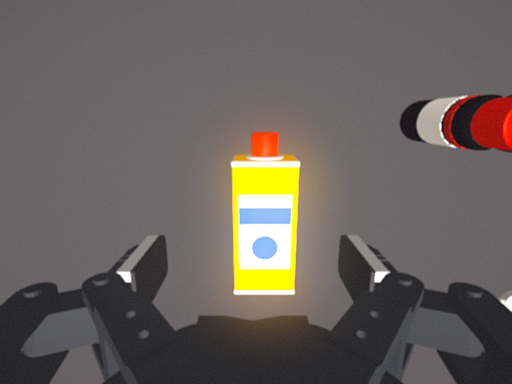

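The wrist view agrees with the estimate to about 2 mm: the tin's base corners are at (234,294) and (295,294), its cap end at (232,157) and (299,157). Next I descend near the cap end.

Request:
carry_out([
  [[21,12,40],0],
  [[21,12,80],0],
  [[21,12,110],0],
  [[21,12,126],0],
  [[21,12,131],0],
  [[21,12,131],0],
  [[21,12,131],0],
  [[21,12,131],0],
])

```text
clock: 2.55
eef_pos: [527.9, -55.0, 23.3]
orientation: [3.139, 0.0, 1.65]
force: [-0.0, 0.2, -1.0]
gripper_width: 0.997
grasp_force: 0.0
```

Request:
carry_out([
  [[0,0,0],0],
  [[0,0,0],0],
  [[0,0,0],0],
  [[0,0,0],0],
  [[0,0,0],0],
  [[0,0,0],0],
  [[0,0,0],0],
  [[0,0,0],0],
], hand=0.6)

```text
clock: 3.22
eef_pos: [527.3, -54.6, 23.1]
orientation: [3.14, 0.001, 1.65]
force: [-1.6, 0.0, 7.5]
gripper_width: 0.647
grasp_force: 63.2
```

```bash
python3 - <<'E'
from h import *
st()
E
```

```text
{'clock': 3.217, 'joint_positions': [0.131, 0.951, -0.193, 1.983, 0.639, 0.266, -0.524], 'eef_pos': [527.251, -54.555, 23.089], 'orientation': [3.14, 0.001, 1.65], 'force': [-1.639, 0.049, 7.526], 'grasp_force': 63.168, 'gripper_width': 0.647}
```

Request:
carry_out([
  [[0,0,-15],0],
  [[0,0,-45],0],
  [[0,0,-80],0],
  [[0,0,-115],0],
  [[0,0,-140],0],
  [[0,0,-150],0],
  [[0,0,-150],0],
  [[0,0,-150],0],
  [[0,0,-150],0],
])

```text
clock: 3.97
eef_pos: [525.7, -54.5, 170.1]
orientation: [-3.138, 0.0, 1.651]
force: [-0.6, 0.2, -2.4]
gripper_width: 0.646
grasp_force: 64.5
```

```bash
python3 - <<'E'
from h import *
st()
a=snap('scene')['color'];b=snap('wrist')['color']
cv2.imwrite('pics/l1.png',cv2.cvtColor(np.hstack([cv2.resize(x,(400,300)) for x in(a,b)]),cv2.COLOR_RGB2BGR))
E
```

```text
{'clock': 3.967, 'joint_positions': [0.273, 0.71, -0.424, 1.923, 0.484, 0.614, -0.383], 'eef_pos': [525.657, -54.528, 170.144], 'orientation': [-3.138, 0.0, 1.651], 'force': [-0.626, 0.15, -2.37], 'grasp_force': 64.54, 'gripper_width': 0.646}
```

View pics/l1.png

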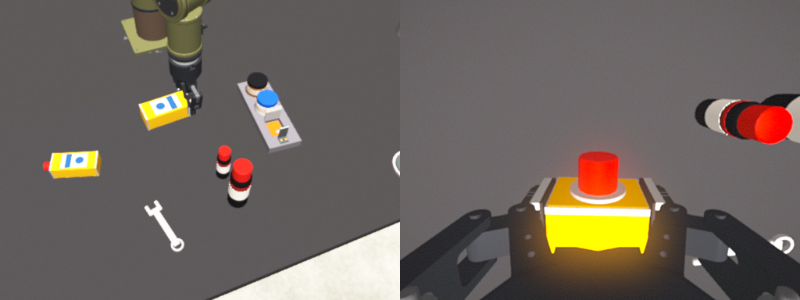

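```bash
cat >> h.py <<'E'
def tin_px(s,th,o,zg=117.,xg=0.):
    "pixels of cap top, cap foot, body top edge near/far for tilt th (0 level, 90 upright); gripped at tin z=zg"
    yaw=o['orientation'][2]; f=np.array([np.cos(yaw),np.sin(yaw),0]); k=np.array([0,0,1.]); c,n=np.cos(np.radians(th)),np.sin(np.radians(th))
    ax=c*f+n*k; up=-n*f+c*k   # tin axis; tin face that started on top
    P=lambda z,h:o['eef_pos']+ax*(z-zg)+up*(h-xg)
    return proj(s,[P(148,0),P(126,0),P(126,21),P(126,-21),P(0,21)])
E
python3 - <<'E'
from h import *
o=observe();print(o['wrist_torque'],o['force'])
s=snap('wrist')
for th in(0,15,30,45,60):print(th,tin_px(s,th,o).round(0).tolist())
E
```

```text
[ 0.09626823  0.01289171 -0.01241395] [-0.23877254  0.04380086 -3.02135989]
0 [[250.0, 194.0], [250.0, 239.0], [250.0, 261.0], [251.0, 223.0], [250.0, 482.0]]
15 [[250.0, 202.0], [250.0, 242.0], [250.0, 276.0], [251.0, 216.0], [250.0, 422.0]]
30 [[250.0, 214.0], [250.0, 246.0], [250.0, 289.0], [250.0, 211.0], [251.0, 371.0]]
45 [[250.0, 232.0], [250.0, 251.0], [250.0, 299.0], [250.0, 209.0], [251.0, 327.0]]
60 [[249.0, 253.0], [250.0, 256.0], [250.0, 306.0], [250.0, 210.0], [251.0, 287.0]]
```

The tin hangs about level (tilt around 5°), so the 60 N grip won't let it pivot under its own weight. I'll go low and check whether an intermediate closure lightens the grip.

Request:
carry_out([
  [[0,0,35],0],
  [[0,0,75],0],
  [[0,0,110],0],
  [[0,0,130],0],
  [[0,0,138],0],
  [[0,0,138],0],
  [[0,0,138],0],
])

```text
clock: 4.7
eef_pos: [527.2, -54.0, 33.9]
orientation: [-3.142, -0.0, 1.651]
force: [-0.1, -0.0, -2.0]
gripper_width: 0.646
grasp_force: 64.4
```

Request:
carry_out([
  [[0,0,0],0],
  [[0,0,0],0],
], hand=0.4)

```text
clock: 4.87
eef_pos: [528.0, -54.4, 35.2]
orientation: [3.139, 0.0, 1.651]
force: [0.2, 0.3, -1.8]
gripper_width: 0.651
grasp_force: 64.4
```

Request:
carry_out([
  [[0,0,0],0],
  [[0,0,0],0],
], hand=0.37)

```text
clock: 5.03
eef_pos: [527.6, -54.5, 34.8]
orientation: [3.14, 0.0, 1.651]
force: [0.1, -0.0, -2.2]
gripper_width: 0.644
grasp_force: 64.4
```

Request:
carry_out([
  [[0,0,0],0],
  [[0,0,0],0],
], hand=0.355)

```text
clock: 5.2
eef_pos: [527.2, -54.4, 34.2]
orientation: [3.141, 0.0, 1.651]
force: [-0.5, 1.2, -2.8]
gripper_width: 0.642
grasp_force: 62.4
```

Request:
carry_out([
  [[0,0,0],0],
  [[0,0,0],0],
], hand=0.35)

```text
clock: 5.37
eef_pos: [527.0, -54.3, 33.9]
orientation: [3.142, 0.0, 1.651]
force: [-0.2, -0.7, -2.3]
gripper_width: 0.652
grasp_force: 37.9
```

Request:
carry_out([
  [[0,0,0],0],
  [[0,0,0],0],
  [[0,0,0],0],
], hand=0.346)

```text
clock: 5.62
eef_pos: [526.9, -54.3, 33.8]
orientation: [-3.141, 0.0, 1.651]
force: [0.3, -0.6, -2.6]
gripper_width: 0.653
grasp_force: 20.6
```

Request:
carry_out([
  [[0,0,0],0],
  [[0,0,0],0],
  [[0,0,0],0],
], hand=0.344)

```text
clock: 5.87
eef_pos: [527.0, -54.3, 33.8]
orientation: [-3.142, 0.0, 1.651]
force: [0.1, 0.6, -2.5]
gripper_width: 0.654
grasp_force: 13.1
```

Request:
carry_out([
  [[0,0,-8],0],
  [[0,0,-20],0],
  [[0,0,-32],0],
  [[0,0,-45],0],
  [[0,0,-58],0],
  [[0,0,-70],0],
  [[0,0,-82],0],
  [[0,0,-94],0],
  [[0,0,-100],0],
  [[0,0,-100],0],
  [[0,0,-100],0],
], hand=0.343)

```text
clock: 6.78
eef_pos: [527.1, -54.5, 134.2]
orientation: [3.141, 0.0, 1.651]
force: [0.5, 0.0, 1.1]
gripper_width: 0.654
grasp_force: 0.0
```

```bash
cat >> h.py <<'E'
def cap():
    o=observe();s=snap('wrist');a=s['color'].astype(int);m=(a[...,0]>120)&(a[...,1]<70)&(a[...,2]<70);m[:,:180]=0;m[:,330:]=0
    c=np.argwhere(m);print('cap rows',c[:,0].min(),c[:,0].max(),'cols',c[:,1].min(),c[:,1].max(),len(c))
    y=(a[...,0]>120)&(a[...,1]>90)&(a[...,2]<60);y[:,:180]=0;y[:,330:]=0;d=np.argwhere(y)
    if len(d):print('yellow rows',d[:,0].min(),d[:,0].max())
    print('torque',o['wrist_torque'].round(3),'F',o['force'].round(1),'grip',round(float(o['grasp_force']),1),'w',round(float(o['gripper_width']),3),o['eef_pos'].round(1));return s,o
E
python3 - <<'E'
from h import *
cap()
E
```

```text
cap rows 157 174 cols 238 264 285
yellow rows 170 320
torque [0.016 0.005 0.039] F [0.5 0.  1.1] grip 0.0 w 0.654 [527.1 -54.5 134.2]
```

```bash
python3 - <<'E'
from h import *
s,o=cap();cv2.imwrite('pics/w2.png',cv2.cvtColor(s['color'],cv2.COLOR_RGB2BGR))
E
```

```text
cap rows 157 173 cols 238 265 283
yellow rows 170 320
torque [-0.037 -0.005  0.007] F [ 0.8 -0.9  0.5] grip 0.0 w 0.655 [526.7 -54.4 133.7]
```

View pics/w2.png

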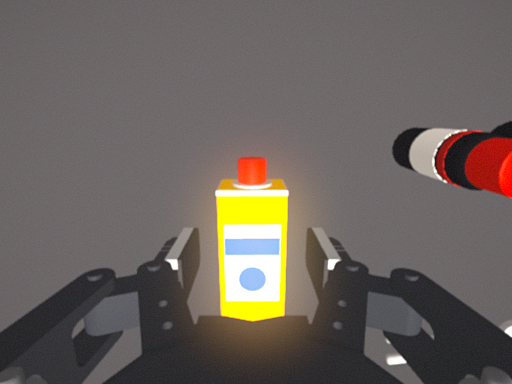

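The tin slid out and lies flat again, cap end at row 193, columns 217–287. Next I'll pinch only the last 10 mm of the round cap. A short line contact lets it swing, and the tin then hangs straight.

```bash
python3 - <<'E'
from h import *
o=observe();s=snap('wrist')
L,Rr=ray(s,(217,193),42),ray(s,(287,193),42);print(L,Rr,np.linalg.norm(L-Rr))
print(ray(s,(218,318),42),ray(s,(285,318),42))
m=(L+Rr)/2;yaw=o['orientation'][2];f=np.array([np.cos(yaw),np.sin(yaw),0]);t=m+f*23;print(t)
go(t[0],t[1],23,np.degrees(yaw),o)
E
```

```text
[499.36165236 -49.65933798  42.        ] [554.04223531 -45.14063699  42.        ] 54.86697376767781
[ 506.030277   -164.45934412   42.        ] [ 565.3075259  -159.54281257   42.        ]
[524.86088287 -24.4737908   42.        ]
shift [ 30.    0.8 110.4] turn -0.0
```

Request:
carry_out([
  [[15,0,0],0],
  [[30,1,20],0],
  [[30,1,50],0],
  [[30,1,80],0],
  [[30,1,100],0],
  [[30,1,110],0],
  [[30,1,110],0],
  [[30,1,110],0],
], hand=0.3)

```text
clock: 7.6
eef_pos: [525.4, -24.2, 23.7]
orientation: [-3.141, 0.0, 1.651]
force: [0.3, -0.1, 0.8]
gripper_width: 0.699
grasp_force: 0.0
```

Request:
carry_out([
  [[0,0,0],0],
  [[0,0,0],0],
  [[0,0,0],0],
  [[0,0,0],0],
  [[0,0,0],0],
  [[0,0,0],0],
  [[0,0,0],0],
  [[0,0,0],0],
], hand=0.8)

```text
clock: 8.27
eef_pos: [526.2, -24.5, 25.2]
orientation: [3.14, 0.0, 1.65]
force: [-0.7, -0.5, 7.2]
gripper_width: 0.252
grasp_force: 58.4
```

Request:
carry_out([
  [[0,0,-8],0],
  [[0,0,-20],0],
  [[0,0,-35],0],
  [[0,0,-50],0],
  [[0,0,-70],0],
  [[0,0,-90],0],
  [[0,0,-110],0],
  [[0,0,-130],0],
  [[0,0,-145],0],
  [[0,0,-150],0],
  [[0,0,-150],0],
  [[0,0,-150],0],
])

```text
clock: 9.27
eef_pos: [525.1, -24.5, 173.6]
orientation: [-3.141, 0.0, 1.651]
force: [-0.1, -0.5, -2.5]
gripper_width: 0.254
grasp_force: 59.0
```

```bash
python3 - <<'E'
from h import *
cap()
E
```

```text
cap rows 241 300 cols 228 283 2513
yellow rows 303 319
torque [ 0.181 -0.028 -0.016] F [-0.1 -0.5 -2.5] grip 59.0 w 0.254 [525.1 -24.5 173.6]
```

Request:
carry_out([
  [[0,0,0],0],
  [[0,0,0],0],
  [[0,0,0],0],
  [[0,0,0],0],
], hand=0.742)

```text
clock: 9.65
eef_pos: [525.3, -24.2, 173.3]
orientation: [-3.141, -0.0, 1.651]
force: [0.7, -0.3, -2.7]
gripper_width: 0.258
grasp_force: 41.7
```

```bash
python3 - <<'E'
from h import *
cap()
E
```

```text
cap rows 241 300 cols 228 278 2521
yellow rows 303 319
torque [ 0.227 -0.004 -0.029] F [ 0.7 -0.3 -2.7] grip 41.7 w 0.258 [525.3 -24.2 173.3]
```

Still level. I'll lighten the grip further.

Request:
carry_out([
  [[0,0,0],0],
  [[0,0,0],0],
  [[0,0,0],0],
  [[0,0,0],0],
], hand=0.738)

```text
clock: 10.03
eef_pos: [525.6, -24.3, 173.8]
orientation: [3.141, 0.0, 1.651]
force: [-0.4, -0.0, -2.2]
gripper_width: 0.263
grasp_force: 33.0
```

```bash
python3 - <<'E'
from h import *
cap()
E
```

```text
cap rows 241 300 cols 228 279 2524
yellow rows 303 319
torque [0.237 0.044 0.012] F [-0.4 -0.  -2.2] grip 33.0 w 0.263 [525.6 -24.3 173.8]
```

Request:
carry_out([
  [[0,0,0],0],
  [[0,0,0],0],
  [[0,0,0],0],
  [[0,0,0],0],
], hand=0.733)

```text
clock: 10.42
eef_pos: [525.5, -24.1, 173.8]
orientation: [-3.142, -0.0, 1.651]
force: [-0.2, 0.8, -3.4]
gripper_width: 0.266
grasp_force: 25.7
```

```bash
python3 - <<'E'
from h import *
cap()
E
```

```text
cap rows 230 281 cols 223 290 1358
yellow rows 224 296
torque [0.341 0.027 0.05 ] F [-0.2  0.8 -3.4] grip 25.7 w 0.266 [525.5 -24.1 173.8]
```

Request:
carry_out([
  [[0,0,0],0],
  [[0,0,0],0],
  [[0,0,0],0],
])

```text
clock: 10.72
eef_pos: [525.6, -24.4, 173.8]
orientation: [3.142, 0.0, 1.651]
force: [0.3, -0.2, -2.3]
gripper_width: 0.269
grasp_force: 25.7
```

```bash
python3 - <<'E'
from h import *
s,o=cap();a=snap('scene')['color'];b=s['color']
cv2.imwrite('pics/l2.png',cv2.cvtColor(np.hstack([cv2.resize(a[60:260,80:330],(400,320)),cv2.resize(b,(400,320))]),cv2.COLOR_RGB2BGR))
E
```

```text
cap rows 231 281 cols 223 290 1562
yellow rows 225 297
torque [ 0.114  0.09  -0.066] F [ 0.3 -0.2 -2.3] grip 25.7 w 0.269 [525.6 -24.4 173.8]
```

View pics/l2.png

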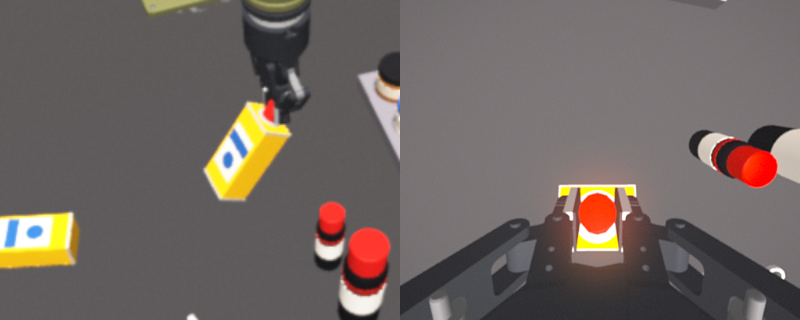

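The tin has swung most of the way to upright: the cap top now faces the wrist camera at (253,256). I'll loosen a little more.

Request:
carry_out([
  [[0,0,0],0],
  [[0,0,0],0],
  [[0,0,0],0],
], hand=0.73)

```text
clock: 11.07
eef_pos: [525.5, -24.3, 173.8]
orientation: [-3.142, 0.0, 1.651]
force: [0.7, -0.4, -2.3]
gripper_width: 0.272
grasp_force: 19.2
```

```bash
python3 - <<'E'
from h import *
s,o=cap()
for th in(50,60,70,80,90):print(th,tin_px(s,th,o,142).round(0)[:4,1])
E
```

```text
cap rows 232 278 cols 222 289 1564
yellow rows 225 297
torque [ 0.104 -0.023  0.033] F [ 0.7 -0.4 -2.3] grip 19.2 w 0.272 [525.5 -24.3 173.8]
50 [254. 263. 306. 225.]
60 [256. 258. 300. 219.]
70 [258. 252. 293. 213.]
80 [261. 247. 285. 209.]
90 [263. 242. 277. 205.]
```

Request:
carry_out([
  [[0,0,0],0],
  [[0,0,0],0],
  [[0,0,0],0],
], hand=0.727)

```text
clock: 11.37
eef_pos: [525.5, -24.3, 173.8]
orientation: [-3.142, 0.0, 1.651]
force: [-0.2, 0.9, -3.2]
gripper_width: 0.273
grasp_force: 13.1
```

```bash
python3 - <<'E'
from h import *
s,o=cap()
E
```

```text
cap rows 231 285 cols 223 289 1547
yellow rows 225 297
torque [ 0.109 -0.015 -0.019] F [-0.2  0.9 -3.2] grip 13.1 w 0.273 [525.5 -24.3 173.8]
```

The fingertips meet the shoulder of the tin at about 60° because the cap is gripped too deep. I'll lay it back along an arc about its base edge and regrip 6 mm farther out.

Request:
carry_out([
  [[0,0,16],0],
  [[0,0,31],0],
  [[12,0,38],0],
  [[23,0,45],0],
  [[34,0,52],0],
  [[44,0,60],0],
  [[54,0,70],0],
  [[62,0,79],0],
  [[70,0,90],0],
  [[76,0,101],0],
  [[82,0,112],0],
  [[86,0,124],0],
], hand=0.729)

```text
clock: 12.42
eef_pos: [519.3, 62.6, 49.7]
orientation: [3.14, -0.001, 1.652]
force: [-0.9, 0.2, -0.8]
gripper_width: 0.272
grasp_force: 11.2
```

```bash
python3 - <<'E'
from h import *
s,o=cap()
E
```

```text
cap rows 236 294 cols 228 276 2437
yellow rows 299 313
torque [0.072 0.052 0.015] F [-0.9  0.2 -0.8] grip 11.2 w 0.272 [519.3  62.6  49.7]
```

Request:
carry_out([
  [[4,0,10],0],
  [[5,0,20],0],
  [[5,0,25],0],
  [[5,0,25],0],
])

```text
clock: 12.8
eef_pos: [518.8, 67.7, 24.7]
orientation: [3.14, -0.001, 1.652]
force: [-0.4, 0.3, 9.7]
gripper_width: 0.274
grasp_force: 12.5
```

Request:
carry_out([
  [[0,0,0],0],
  [[0,0,0],0],
  [[0,0,0],0],
  [[4,0,-1],0],
  [[7,0,-1],0],
  [[7,0,-1],0],
], hand=0.55)

```text
clock: 13.3
eef_pos: [517.8, 74.7, 25.9]
orientation: [3.141, -0.001, 1.652]
force: [0.4, -0.1, -0.1]
gripper_width: 0.449
grasp_force: 0.0
```

```bash
python3 - <<'E'
from h import *
s,o=cap()
print(tin_px(s,0,o,147)[:2],tin_px(s,0,o,153)[:2])
E
```

```text
cap rows 252 311 cols 230 276 2430
yellow rows 280 315
torque [0.021 0.026 0.025] F [ 0.4 -0.1 -0.1] grip 0.0 w 0.449 [517.8  74.7  25.9]
[[250.08767453 254.64382142]
 [250.082922   294.71026733]] [[250.08633993 265.89519949]
 [250.08169051 305.09242332]]
```

```bash
python3 - <<'E'
from h import *
s,o=cap();yaw=o['orientation'][2];f=np.array([np.cos(yaw),np.sin(yaw),0])
for zg in(143,147,150,153,156):print(zg,[proj(s,[np.r_[(o['eef_pos']+f*(148-zg))[:2],21+h]])[0,1].round(0) for h in(-12,0,12)])
E
```

```text
cap rows 252 310 cols 230 277 2428
yellow rows 279 316
torque [ 0.004  0.036 -0.001] F [-0.3  0.9 -0.2] grip 0.0 w 0.448 [517.8  74.1  25.9]
143 [np.float64(233.0), np.float64(243.0), np.float64(254.0)]
147 [np.float64(240.0), np.float64(250.0), np.float64(262.0)]
150 [np.float64(245.0), np.float64(256.0), np.float64(268.0)]
153 [np.float64(250.0), np.float64(261.0), np.float64(274.0)]
156 [np.float64(255.0), np.float64(266.0), np.float64(280.0)]
```

Request:
carry_out([
  [[0,0,0],0],
  [[0,0,0],0],
  [[0,0,0],0],
  [[0,0,0],0],
  [[0,0,0],0],
], hand=0.745)

```text
clock: 13.82
eef_pos: [517.7, 73.3, 25.9]
orientation: [3.142, 0.0, 1.651]
force: [-0.3, 0.1, 3.3]
gripper_width: 0.26
grasp_force: 27.0
```

Request:
carry_out([
  [[0,0,-6],0],
  [[0,0,-18],0],
  [[0,0,-33],0],
  [[0,0,-50],0],
  [[0,0,-70],0],
  [[0,0,-90],0],
  [[0,0,-110],0],
  [[0,0,-130],0],
  [[0,0,-148],0],
  [[0,0,-158],0],
  [[0,0,-160],0],
  [[0,0,-160],0],
])

```text
clock: 14.82
eef_pos: [517.7, 73.2, 186.0]
orientation: [3.141, 0.0, 1.651]
force: [0.0, -1.0, -2.1]
gripper_width: 0.261
grasp_force: 32.6
```

```bash
python3 - <<'E'
from h import *
s,o=cap()
E
```

```text
cap rows 239 288 cols 229 276 1815
yellow rows 29 321
torque [ 0.114 -0.007  0.026] F [ 0.  -1.  -2.1] grip 32.6 w 0.261 [517.7  73.2 186. ]
```

Partly swung. Loosening in steps.

Request:
carry_out([
  [[0,0,0],0],
  [[0,0,0],0],
  [[0,0,0],0],
], hand=0.741)

```text
clock: 15.12
eef_pos: [517.2, 73.3, 184.9]
orientation: [-3.14, 0.0, 1.651]
force: [-0.9, 0.6, -2.6]
gripper_width: 0.261
grasp_force: 32.6
```

Request:
carry_out([
  [[0,0,0],0],
  [[0,0,0],0],
  [[0,0,0],0],
  [[0,0,0],0],
], hand=0.737)

```text
clock: 15.45
eef_pos: [517.7, 73.4, 185.7]
orientation: [-3.141, 0.0, 1.651]
force: [-1.0, 0.0, -2.5]
gripper_width: 0.265
grasp_force: 27.2
```

```bash
python3 - <<'E'
from h import *
s,o=cap()
for th in(40,50,60,70,80,90):print(th,tin_px(s,th,o,147).round(0)[:4,1])
E
```

```text
cap rows 239 288 cols 229 276 1811
yellow rows 29 321
torque [ 0.132 -0.041  0.04 ] F [-1.   0.  -2.5] grip 27.2 w 0.265 [517.7  73.4 185.7]
40 [256. 272. 313. 236.]
50 [256. 265. 306. 228.]
60 [256. 258. 299. 220.]
70 [257. 251. 290. 213.]
80 [257. 245. 282. 207.]
90 [258. 238. 272. 202.]
```

Request:
carry_out([
  [[0,0,0],0],
  [[0,0,0],0],
  [[0,0,0],0],
  [[0,0,0],0],
], hand=0.732)

```text
clock: 15.83
eef_pos: [517.7, 73.5, 185.8]
orientation: [3.141, -0.0, 1.651]
force: [-0.2, 1.1, -1.6]
gripper_width: 0.268
grasp_force: 19.5
```

```bash
python3 - <<'E'
from h import *
s,o=cap()
E
```

```text
cap rows 238 282 cols 226 288 1288
yellow rows 29 296
torque [0.165 0.044 0.016] F [-0.2  1.1 -1.6] grip 19.5 w 0.268 [517.7  73.5 185.8]
```

Request:
carry_out([
  [[0,0,0],0],
  [[0,0,0],0],
  [[0,0,0],0],
  [[0,0,0],0],
], hand=0.729)

```text
clock: 16.22
eef_pos: [517.7, 73.4, 185.8]
orientation: [3.142, 0.0, 1.651]
force: [-0.1, -0.3, -1.5]
gripper_width: 0.274
grasp_force: 14.3
```

```bash
python3 - <<'E'
from h import *
s,o=cap();a=snap('scene');b=s['color']
u,v=proj(a,[o['eef_pos']])[0].astype(int);c=a['color'][max(v-80,0):v+80,max(0,u-100):u+100]
cv2.imwrite('pics/l3.png',cv2.cvtColor(np.hstack([cv2.resize(c,(400,320)),cv2.resize(b,(400,320))]),cv2.COLOR_RGB2BGR))
E
```

```text
cap rows 236 281 cols 224 287 740
yellow rows 29 293
torque [ 0.029 -0.01  -0.008] F [-0.1 -0.3 -1.5] grip 14.3 w 0.274 [517.7  73.4 185.8]
```

View pics/l3.png

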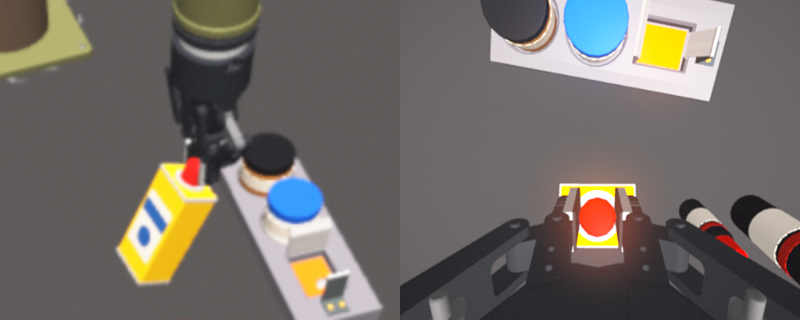

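Request:
carry_out([
  [[0,0,0],0],
  [[0,0,0],0],
  [[0,0,0],0],
], hand=0.727)

```text
clock: 16.57
eef_pos: [517.7, 73.4, 185.8]
orientation: [-3.142, 0.0, 1.651]
force: [0.1, 0.1, -2.1]
gripper_width: 0.274
grasp_force: 10.9
```

```bash
cat >> h.py <<'E'
def tilt(s,o):
    "fit tilt (deg) and grip z from rows of the shoulder's near/far edges"
    a=s['color'].astype(int);y=(a[...,0]>150)&(a[...,1]>120);cols=[c for c in range(225,232)]+[c for c in range(276,283)]
    y[:200]=0;y[330:]=0
    near=np.argwhere(y[:,240:268]).max(0)[0]; far=np.argwhere(y[:,205:300]).min(0)[0]
    from scipy.optimize import least_squares
    r=least_squares(lambda p:(lambda q:[q[2]-near,q[3]-far])(tin_px(s,p[0],o,p[1])[:,1]),[75,147]);print('near',near,'far',far,'tilt,zg',r.x.round(1),r.cost.round(2))
E
python3 - <<'E'
from h import *
s,o=cap();tilt(s,o)
E
```

```text
cap rows 235 290 cols 222 292 297
yellow rows 29 288
torque [ 0.088 -0.006  0.014] F [ 0.1  0.1 -2.1] grip 10.9 w 0.274 [517.7  73.4 185.8]
near 292 far 211 tilt,zg [ 76.6 135.9] 0.0
```

Request:
carry_out([
  [[0,0,12],0],
  [[0,0,24],0],
  [[0,0,32],0],
  [[0,0,34],0],
])

```text
clock: 16.95
eef_pos: [517.8, 74.0, 151.4]
orientation: [-3.142, -0.001, 1.651]
force: [-0.9, 1.4, 8.1]
gripper_width: 0.275
grasp_force: 11.5
```

Request:
carry_out([
  [[0,0,1.5],0],
  [[0,0,3],0],
  [[-2,0,4.5],0],
  [[-4,0,6],0],
  [[-6,0,6],0],
  [[-8,0,6],0],
])

```text
clock: 17.45
eef_pos: [519.6, 67.3, 148.0]
orientation: [3.137, -0.002, 1.652]
force: [-2.6, 1.3, 13.0]
gripper_width: 0.276
grasp_force: 14.5
```

```bash
python3 - <<'E'
from h import *
s,o=cap();tilt(s,o)
E
```

```text
cap rows 236 288 cols 222 291 255
yellow rows 7 289
torque [ 0.391  0.625 -0.034] F [-2.6  1.3 13. ] grip 14.5 w 0.276 [519.6  67.3 148. ]
near 293 far 205 tilt,zg [ 79.6 134.9] 17.57
```

Request:
carry_out([
  [[0,0,-2],0],
  [[-4,0,-2],0],
  [[-8,0,-2],0],
  [[-12,0,-2],0],
  [[-16,0,-2],0],
  [[-20,0,-1.5],0],
  [[-20,0,-1.5],0],
  [[-20,0,-1.5],0],
])

```text
clock: 18.17
eef_pos: [520.2, 44.6, 147.9]
orientation: [3.141, 0.001, 1.65]
force: [-2.1, -0.3, 7.4]
gripper_width: 0.271
grasp_force: 14.3
```

```bash
python3 - <<'E'
from h import *
s,o=cap();tilt(s,o)
b=s['color'];a=snap('scene')
u,v=proj(a,[o['eef_pos']])[0].astype(int);c=a['color'][max(v-80,0):v+80,max(0,u-100):u+100]
cv2.imwrite('pics/l4.png',cv2.cvtColor(np.hstack([cv2.resize(c,(400,320)),cv2.resize(b,(400,320))]),cv2.COLOR_RGB2BGR))
E
```

```text
cap rows 257 291 cols 218 292 334
yellow rows 0 286
torque [ 0.06   0.402 -0.046] F [-2.1 -0.3  7.4] grip 14.3 w 0.271 [520.2  44.6 147.9]
near 290 far 200 tilt,zg [ 82.1 138.6] 45.48
```

View pics/l4.png

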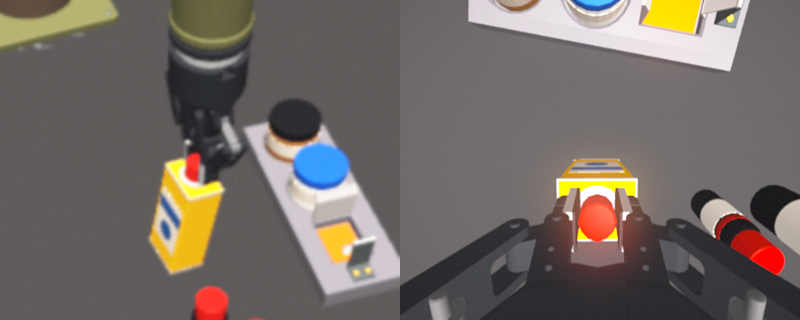

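The wrist crop shows the tin's far face beyond the shoulder (far shoulder edge at row ~215, base far edge at ~192 in the full frame), so it now leans a little past upright. I'll work out by how much.

```bash
cat >> h.py <<'E'
def far(s,o,ths=(80,85,90,95,100,105,110),zgs=(136,140,144)):
    yaw=o['orientation'][2]; f=np.array([np.cos(yaw),np.sin(yaw),0]); k=np.array([0,0,1.])
    for zg in zgs:
        for th in ths:
            c,n=np.cos(np.radians(th)),np.sin(np.radians(th));ax=c*f+n*k;up=-n*f+c*k
            p=lambda z,h:o['eef_pos']+ax*(z-zg)+up*h
            q=[p(126,-21),p(0,-21),p(126,21)]
            print(zg,th,proj(s,q)[:,1].round(0),'base z',p(0,-21)[2].round(0),p(0,21)[2].round(0))
E
python3 - <<'E'
from h import *
s=snap('wrist');o=observe();far(s,o)
a=s['color'].astype(int)
for c in(235,253,270):print(c,[tuple(a[r,c]) for r in range(180,232,4)])
E
```

```text
136 80 [210. 190. 290.] base z 10.0 18.0
136 85 [209. 178. 287.] base z 11.0 14.0
136 90 [208. 166. 283.] base z 12.0 12.0
136 95 [208. 153. 280.] base z 14.0 11.0
136 100 [208. 141. 276.] base z 18.0 10.0
136 105 [209. 128. 273.] base z 22.0 11.0
136 110 [209. 115. 269.] base z 27.0 13.0
140 80 [209. 190. 287.] base z 6.0 14.0
140 85 [207. 177. 283.] base z 7.0 10.0
140 90 [206. 165. 279.] base z 8.0 8.0
140 95 [205. 152. 275.] base z 10.0 7.0
140 100 [204. 139. 271.] base z 14.0 6.0
140 105 [204. 126. 267.] base z 18.0 7.0
140 110 [204. 113. 263.] base z 24.0 9.0
144 80 [208. 190. 284.] base z 2.0 10.0
144 85 [206. 177. 279.] base z 3.0 6.0
144 90 [204. 164. 275.] base z 4.0 4.0
144 95 [202. 151. 271.] base z 6.0 3.0
144 100 [201. 138. 267.] base z 10.0 2.0
144 105 [200. 125. 262.] base z 14.0 3.0
144 110 [199. 111. 258.] base z 20.0 5.0
235 [(np.int64(128), np.int64(119), np.int64(116)), (np.int64(127), np.int64(120), np.int64(115)), (np.int64(130), np.int64(119), np.int64(115)), (np.int64(217), np.int64(171), np.int64(80)), (np.int64(190), np.int64(170), np.int64(153)), (np.int64
[... 879 characters left out ...]
p.int64(255), np.int64(254), np.int64(255)), (np.int64(255), np.int64(255), np.int64(255))]
270 [(np.int64(129), np.int64(117), np.int64(115)), (np.int64(132), np.int64(120), np.int64(116)), (np.int64(133), np.int64(123), np.int64(117)), (np.int64(221), np.int64(173), np.int64(83)), (np.int64(189), np.int64(169), np.int64(150)), (np.int64(150), np.int64(137), np.int64(136)), (np.int64(185), np.int64(175), np.int64(183)), (np.int64(217), np.int64(159), np.int64(40)), (np.int64(207), np.int64(150), np.int64(51)), (np.int64(255), np.int64(255), np.int64(246)), (np.int64(255), np.int64(255), np.int64(0)), (np.int64(255), np.int64(255), np.int64(0)), (np.int64(255), np.int64(254), np.int64(222))]
```

Near upright: it leans about 9°, and its weight is inside the base edge. Opening the hand should let it settle onto its base.

Request:
carry_out([
  [[-3,0,-1],0],
  [[-5,0,-1],0],
  [[-5,0,-1],0],
  [[-5,0,-1],0],
  [[-5,0,-1],0],
  [[-5,0,-1],0],
], hand=0.69)

```text
clock: 18.82
eef_pos: [520.3, 40.5, 148.2]
orientation: [-3.141, 0.0, 1.651]
force: [0.6, -0.3, 0.4]
gripper_width: 0.305
grasp_force: 0.0
```

```bash
python3 - <<'E'
from h import *
s,o=cap()
yaw=o['orientation'][2]
a=s['color'].astype(int)
for c in(235,270):
    col=a[140:330,c];d=np.abs(np.diff(col,axis=0)).sum(1);print(c,[(140+int(i),tuple(int(v) for v in col[i+1])) for i in np.argwhere(d>110)[:,0]])
far(s,o,(75,80,85,90,95),(146,))
cv2.imwrite('pics/l5.png',cv2.cvtColor(s['color'],cv2.COLOR_RGB2BGR))
E
```

```text
cap rows 255 320 cols 222 283 1349
yellow rows 0 300
torque [-0.034 -0.017  0.003] F [ 0.6 -0.3  0.4] grip 0.0 w 0.305 [520.3  40.5 148.2]
235 [(212, (155, 165, 203)), (219, (225, 167, 35)), (233, (219, 207, 206)), (234, (255, 254, 255)), (237, (255, 255, 0)), (246, (252, 236, 216)), (259, (225, 130, 123)), (260, (211, 67, 46))]
270 [(206, (103, 108, 133)), (212, (158, 157, 176)), (219, (223, 167, 26)), (233, (218, 203, 206)), (234, (255, 254, 255)), (237, (255, 255, 0)), (248, (255, 254, 114)), (249, (254, 245, 245)), (300, (255, 176, 140)), (303, (174, 122, 118))]
146 75 [210. 202. 287.] base z 2.0 13.0
146 80 [207. 190. 282.] base z 1.0 8.0
146 85 [205. 177. 278.] base z 1.0 5.0
146 90 [203. 164. 273.] base z 2.0 2.0
146 95 [201. 151. 269.] base z 5.0 1.0
```

View pics/l5.png

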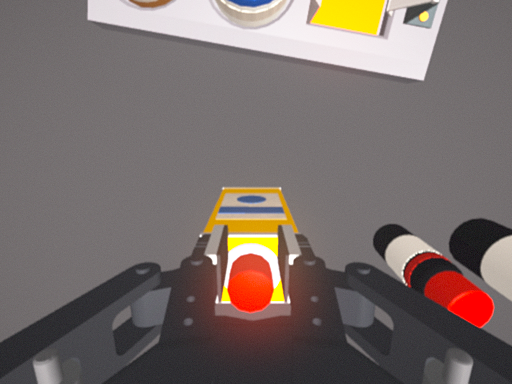

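The tin now appears to stand on its own: far shoulder edge at row 235, base far edge at row 187, no force. I'll check that numerically.

```bash
python3 - <<'E'
from h import *
s=snap('wrist');o=observe()
yaw=o['orientation'][2]
A=ray(s,(251.5,234.5),126);B=ray(s,(251.5,187.5),0);print(A,B)
L,R=ray(s,(226,187.5),0),ray(s,(282,187.5),0);print(L,R,np.linalg.norm(L-R),np.degrees(np.arctan2((R-L)[1],(R-L)[0])))
a=s['color'].astype(int)
for r in range(184,236,4):
    c=np.argwhere((a[r,:,0]-a[r,:,2]>40))[:,0];c=c[(c>190)&(c<320)]
    print(r,c.min() if len(c) else None,c.max() if len(c) else None)
# top edge line slope
t=[]
for c in range(228,280,4):
    col=a[170:205,c];m=np.argwhere(col[:,0]-col[:,2]>40)[:,0];t.append((c,170+int(m.min())) if len(m) else None)
print(t)
c=(A[:2]+B[:2])/2; f=np.array([np.cos(yaw),np.sin(yaw)]);print('tin centre',c-21*f,'tool offset',go(*(c-21*f),115,np.degrees(yaw),o))
E
```

```text
[520.7517507   42.43218832 126.        ] [520.77767376  37.83784768   0.        ]
[495.74915669  35.77141018   0.        ] [550.71510027  40.30958105   0.        ] 55.152968626076145 4.719824740411216
184 None None
188 224 278
192 222 281
196 220 282
200 219 283
204 218 285
208 216 286
212 215 287
216 214 288
220 212 289
224 211 290
228 210 275
232 208 278
[(228, 188), (232, 188), (236, 188), (240, 188), (244, 188), (248, 188), (252, 188), (256, 188), (260, 188), (264, 188), (268, 188), (272, 188), (276, 188)]
shift [-21.5   0.4  33.2] turn -0.0
tin centre [522.45003839  19.20275401] tool offset None
```

Request:
carry_out([
  [[0,0,-20],0],
  [[0,0,-40],0],
  [[-10,0,-50],0],
  [[-21.5,0.4,-50],0],
  [[-21.5,0.4,-50],0],
  [[-21.5,0.4,-30],0],
  [[-21.5,0.4,0],0],
  [[-21.5,0.4,25],0],
  [[-21.5,0.4,42],0],
  [[-21.5,0.4,42],0],
  [[-21.5,0.4,42],0],
], hand=0.0)

```text
clock: 19.83
eef_pos: [521.3, 19.1, 105.1]
orientation: [-3.138, 0.0, 1.651]
force: [0.6, -0.1, 0.9]
gripper_width: 1.002
grasp_force: 0.0
```

Request:
carry_out([
  [[0,0,0],0],
  [[0,0,0],0],
  [[0,0,0],0],
  [[0,0,0],0],
  [[0,0,0],0],
  [[0,0,0],0],
  [[0,0,0],0],
], hand=0.6)

```text
clock: 20.42
eef_pos: [522.8, 19.1, 107.5]
orientation: [3.14, 0.0, 1.651]
force: [-1.7, 0.3, 6.2]
gripper_width: 0.648
grasp_force: 63.6
```

```bash
python3 - <<'E'
from h import *
s,o=cap();st()
yaw=o['orientation'][2]
a=s['color'].astype(int)
for c in(245,255):
    col=a[140:330,c];d=np.abs(np.diff(col,axis=0)).sum(1);print(c,[(140+int(i),tuple(int(v) for v in col[i+1])) for i in np.argwhere(d>90)[:,0]])
far(s,o,(85,90,95),(106,))
E
```

```text
cap rows 298 329 cols 218 293 1066
yellow rows 175 324
torque [ 0.031  0.323 -0.012] F [-1.7  0.3  6.2] grip 63.6 w 0.648 [522.8  19.1 107.5]
{'clock': 20.467, 'joint_positions': [0.073, 0.801, -0.328, 1.984, 0.567, 0.445, -0.6], 'eef_pos': [522.827, 19.125, 107.527], 'orientation': [3.14, 0.0, 1.651], 'force': [-1.335, -0.434, 7.048], 'grasp_force': 63.626, 'gripper_width': 0.652}
245 [(174, (197, 145, 68)), (179, (191, 154, 102)), (182, (114, 114, 129)), (190, (120, 129, 159)), (191, (173, 165, 167)), (195, (113, 113, 129)), (203, (139, 141, 178)), (204, (188, 168, 159)), (211, (231, 192, 105)), (212, (216, 157, 31)), (233, (245, 238, 238)), (236, (255, 253, 133)), (237, (255, 254, 0)), (245, (235, 190, 148)), (246, (236, 224, 234)), (260, (226, 128, 107)), (261, (215, 90, 43)), (319, (161, 68, 51))]
255 [(174, (197, 147, 67)), (182, (97, 105, 123)), (190, (121, 134, 169)), (195, (112, 111, 127)), (203, (136, 139, 177)), (204, (182, 164, 154)), (211, (217, 163, 90)), (212, (205, 144, 0)), (233, (247, 241, 242)), (236, (255, 253, 136)), (237, (255, 254, 0)), (244, (253, 221, 123)), (245, (224, 201, 198)), (246, (251, 248, 254)), (258, (244, 194, 184)), (259, (221, 107, 75)), (320, (147, 66, 52))]
106 85 [227. 183. 322.] base z 0.0 4.0
106 90 [232. 172. 323.] base z 2.0 2.0
106 95 [238. 161. 323.] base z 4.0 0.0
```

Gripped and upright to about 1°. I'll lift, square up to the tray and stop short of it for one close measurement.

```bash
python3 - <<'E'
from h import *
go(580,80,207,85.3)
E
```

```text
shift [ 56.1  62.  -99.4] turn 9.29
```

Request:
carry_out([
  [[0,0,-20],0],
  [[0,0,-50],0],
  [[0,0,-80],0],
  [[15,15,-100],3],
  [[30,30,-100],6],
  [[45,48,-100],9.3],
  [[56,62,-100],9.3],
  [[56,62,-100],9.3],
  [[56,62,-100],9.3],
])

```text
clock: 21.22
eef_pos: [579.8, 80.6, 206.3]
orientation: [3.142, -0.0, 1.49]
force: [-0.9, -0.2, -3.0]
gripper_width: 0.649
grasp_force: 64.9
```

```bash
python3 - <<'E'
from h import *
o=st();s=snap('wrist','w9.png')
a=s['color'].astype(int)
c0=np.array([521.2,206.1]);g=np.radians(-4.69);u=np.array([np.cos(g),np.sin(g)]);v=np.array([-u[1],u[0]]) # u tray y; tray x = -v
P=lambda x,y,z:[*(c0+y*u-x*v),z]
q=proj(s,[P(-50,-135,24),P(50,-135,24),P(50,135,24),P(-50,135,24)]);print('tray corners',q.round(1).tolist())
po=proj(s,[P(23,35,10),P(-23,35,10),P(-23,95,10),P(23,95,10)]);print('floor pred',po.round(1).tolist())
m=((a[...,0]>150)&(a[...,1]>90)&(a[...,2]<110)).astype(np.uint8);x0,y0=(po.min(0)-25).astype(int).clip(0);x1,y1=(po.max(0)+25).astype(int)
w=np.zeros_like(m);w[y0:y1,x0:x1]=m[y0:y1,x0:x1]
n,l,stt,ce=cv2.connectedComponentsWithStats(w);i=1+np.argmax(stt[1:,4]);print(stt[i],ce[i])
cn=cv2.findContours((l==i).astype(np.uint8),cv2.RETR_EXTERNAL,cv2.CHAIN_APPROX_SIMPLE)[0][0]
ap=cv2.approxPolyDP(cn,3,True)[:,0];print(ap.tolist())
for p in ap:print(p,ray(s,p,10).round(1),'pred tray frame',[(ray(s,p,10)[:2]-c0)@(-v),(ray(s,p,10)[:2]-c0)@u])
# tray near (lower) and right edge of plate
gray=(np.abs(a[...,0]-a[...,2])<30)&(a[...,0]>150)
for c in range(150,420,30):
    r=np.argwhere(gray[:200,c])[:,0]
    if len(r):
        X=ray(s,(c,r.max()+.5),24);print('edge',c,r.max(),'trayx',((X[:2]-c0)@(-v)).round(1),'trayy',((X[:2]-c0)@u).round(1))
for r in range(20,140,15):
    c=np.argwhere(gray[r])[:,0]
    if len(c):
        X=ray(s,(c.max()+.5,r),24);print('right',r,c.max(),((X[:2]-c0)@(-v)).round(1),((X[:2]-c0)@u).round(1))
E
```

```text
{'clock': 21.217, 'joint_positions': [0.021, 0.714, -0.412, 1.727, 0.381, 0.781, -0.656], 'eef_pos': [579.834, 80.621, 206.305], 'orientation': [3.142, -0.0, 1.49], 'force': [-0.898, -0.238, -3.038], 'grasp_force': 64.914, 'gripper_width': 0.649}
tray corners [[35.9, 0.4], [54.4, 110.6], [315.6, 111.5], [321.9, 1.5]]
floor pred [[219.7, 84.9], [218.5, 36.7], [277.6, 36.9], [276.5, 85.1]]
[ 221   40   54   43 2140] [246.5228972   61.27149533]
[[221, 40], [223, 82], [274, 82], [274, 71], [269, 68], [270, 42], [274, 40]]
[221  40] [560.1 223.   10. ] pred tray frame [np.float64(-19.988816616147396), np.float64(37.42421271985672)]
[223  82] [557.9 182.9  10. ] pred tray frame [np.float64(20.155423159542778), np.float64(38.52536908410089)]
[274  82] [611.6 178.6  10. ] pred tray frame [np.float64(19.98071477203759), np.float64(92.32846168383716)]
[274  71] [612.2 189.4  10. ] pred tray frame [np.float64(9.192305009273333), np.float64(92.083483953676)]
[269  68] [607.2 192.7  10. ] pred tray frame [np.float64(6.301513994314056), np.float64(86.80409267226385)]
[270  42] [609.8 217.2  10. ] pred tray frame [np.float64(-18.30453360295722), np.float64(87.37692048868264)]
[274  40] [614.  218.7  10. ] pred tray frame [np.float64(-20.16717421819964), np.float64(91.41680380914846)]
edge 150 111 trayx 50.6 trayy -36.3
edge 180 111 trayx 50.5 trayy -5.3
edge 210 111 trayx 50.4 trayy 25.8
edge 240 111 trayx 50.3 trayy 56.8
edge 270 111 trayx 50.2 trayy 87.8
edge 300 111 trayx 50.1 trayy 118.9
right 20 321 -34.4 135.6
right 35 320 -21.4 135.5
right 50 319 -8.1 135.4
right 65 319 5.5 136.2
right 80 318 19.5 136.1
right 95 317 33.8 136.0
right 110 316 48.5 135.9
```

The tray estimate holds to within 1 mm; the pocket is at about (586.7, 200.6).

```bash
python3 - <<'E'
from h import *
go(586.7,202,200,85.3)
E
```

```text
shift [122.8  -2.5   6. ] turn 0.01
```

Request:
carry_out([
  [[30,-1,0],0],
  [[65,-2,0],0],
  [[98,-2.5,3],0],
  [[118,-2.5,6],0],
  [[122.8,-2.5,6],0],
  [[122.8,-2.5,6],0],
  [[122.8,-2.5,6],0],
  [[122.8,-2.5,6],0],
  [[122.8,-2.5,6],0],
])

```text
clock: 22.02
eef_pos: [587.7, 199.7, 200.3]
orientation: [3.142, 0.002, 1.486]
force: [0.8, -0.8, -1.6]
gripper_width: 0.649
grasp_force: 64.8
```

```bash
python3 - <<'E'
from h import *
o=observe();go(586.7,202,150,85.3,o)
s=snap('wrist');a=s['color'].astype(int)
for c in(215,245,255,285):
    col=a[140:260,c];d=np.abs(np.diff(col,axis=0)).sum(1);print(c,[(140+int(i),tuple(int(v) for v in col[i+1])) for i in np.argwhere(d>90)[:,0]])
far(s,o,(89,90,91),(107.5,))
E
```

```text
shift [ 2.3 -1.1 50.3] turn -0.18
215 [(160, (195, 181, 179)), (176, (195, 169, 145)), (212, (178, 127, 43)), (233, (208, 194, 190)), (234, (248, 243, 244)), (236, (255, 238, 138)), (237, (255, 241, 0))]
245 [(155, (239, 165, 142)), (173, (224, 136, 94)), (203, (124, 119, 152)), (212, (181, 129, 32)), (233, (215, 201, 200)), (234, (247, 241, 247)), (236, (255, 239, 108)), (237, (255, 243, 0)), (245, (200, 147, 121)), (246, (196, 179, 186)), (247, (243, 241, 242))]
255 [(155, (239, 168, 141)), (172, (255, 185, 94)), (173, (227, 146, 121)), (174, (170, 124, 68)), (203, (125, 118, 150)), (212, (177, 123, 7)), (233, (214, 203, 202)), (234, (247, 243, 248)), (236, (255, 239, 105)), (237, (255, 244, 0)), (244, (233, 177, 97)), (245, (187, 164, 162)), (246, (230, 224, 227)), (258, (218, 154, 148))]
285 [(176, (183, 148, 114)), (195, (99, 89, 105)), (203, (127, 128, 157)), (209, (197, 177, 160)), (211, (187, 146, 90)), (212, (171, 117, 0)), (233, (216, 200, 204)), (234, (247, 241, 249)), (236, (255, 240, 80)), (258, (253, 224, 129))]
107.5 89 [230. 174. 321.] base z 92.0 93.0
107.5 90 [231. 171. 321.] base z 93.0 93.0
107.5 91 [232. 169. 321.] base z 93.0 92.0
```

Request:
carry_out([
  [[2,-1,10],0],
  [[2,-1,20],0],
  [[2,-1,30],0],
  [[2,-1,38],0],
  [[2,-1,42],0],
  [[2,-1,42],0],
  [[2,-1,42],0],
])

```text
clock: 22.65
eef_pos: [586.3, 204.5, 157.9]
orientation: [-3.141, 0.0, 1.489]
force: [0.8, 0.9, -2.5]
gripper_width: 0.648
grasp_force: 64.8
```

```bash
python3 - <<'E'
from h import *
st();go(586.7,202,130,85.3)
E
```

```text
{'clock': 22.65, 'joint_positions': [-0.208, 0.817, -0.367, 1.654, 0.396, 0.747, -0.845], 'eef_pos': [586.331, 204.544, 157.897], 'orientation': [-3.141, 0.0, 1.489], 'force': [0.799, 0.883, -2.522], 'grasp_force': 64.761, 'gripper_width': 0.648}
shift [-2.5  0.6 27.9] turn -0.0
```

Request:
carry_out([
  [[-2.5,0.5,0],0],
  [[-2.5,0.5,3],0],
  [[-2.5,0.5,6],0],
  [[-2.5,0.5,9],0],
  [[-2.5,0.5,12],0],
  [[-2.5,0.5,15],0],
  [[-2.5,0.5,18],0],
  [[-2.5,0.5,20],0],
  [[-2.5,0.5,20],0],
])

```text
clock: 23.4
eef_pos: [585.9, 202.1, 137.3]
orientation: [-3.14, 0.001, 1.489]
force: [-3.3, 1.9, -2.1]
gripper_width: 0.649
grasp_force: 65.1
```

```bash
python3 - <<'E'
from h import *
o=st();go(586.7,202,117.5,85.3);print(o['wrist_torque'])
E
```

```text
{'clock': 23.4, 'joint_positions': [-0.211, 0.843, -0.355, 1.669, 0.41, 0.706, -0.855], 'eef_pos': [585.854, 202.098, 137.31], 'orientation': [-3.14, 0.001, 1.489], 'force': [-3.255, 1.864, -2.082], 'grasp_force': 65.058, 'gripper_width': 0.649}
shift [-0.   0.9 19.8] turn 0.01
[ 0.28350561  1.06182952 -0.03085767]
```

Request:
carry_out([
  [[0,0.5,2],0],
  [[0,0.5,4],0],
  [[0,0.5,6],0],
  [[0,0.5,8],0],
  [[0,0.5,10],0],
  [[0,0.5,12],0],
  [[0,0.5,12],0],
])

```text
clock: 23.98
eef_pos: [585.9, 201.8, 125.4]
orientation: [-3.139, 0.001, 1.489]
force: [-6.0, 0.3, 0.7]
gripper_width: 0.647
grasp_force: 65.5
```

```bash
python3 - <<'E'
from h import *
o=st();print(o['wrist_torque'])
E
```

```text
{'clock': 23.983, 'joint_positions': [-0.215, 0.86, -0.347, 1.674, 0.419, 0.685, -0.861], 'eef_pos': [585.95, 201.797, 125.435], 'orientation': [-3.139, 0.001, 1.489], 'force': [-6.029, 0.299, 0.684], 'grasp_force': 65.478, 'gripper_width': 0.647}
[ 0.23499358  1.53466774 -0.03130787]
```

Request:
carry_out([
  [[0,0,2],0],
  [[0,0,4],0],
  [[0,0,6],0],
  [[0,0,7],0],
  [[0,0,8],0],
  [[0,0,8.5],0],
  [[0,0,8.5],0],
])

```text
clock: 24.57
eef_pos: [586.1, 201.8, 117.7]
orientation: [-3.139, 0.001, 1.489]
force: [-8.0, 0.4, 4.8]
gripper_width: 0.65
grasp_force: 65.8
```

```bash
python3 - <<'E'
from h import *
o=st();print(o['wrist_torque'])
E
```

```text
{'clock': 24.567, 'joint_positions': [-0.218, 0.871, -0.341, 1.678, 0.425, 0.669, -0.867], 'eef_pos': [586.109, 201.826, 117.722], 'orientation': [-3.139, 0.001, 1.489], 'force': [-7.954, 0.433, 4.817], 'grasp_force': 65.789, 'gripper_width': 0.65}
[0.03782389 1.64262575 0.00866756]
```

Near the floor. Pressing a little more until contact.

Request:
carry_out([
  [[0,0,0.7],0],
  [[0,0,1.4],0],
  [[0,0,2],0],
  [[0,0,2],0],
])

```text
clock: 24.9
eef_pos: [586.0, 202.0, 117.6]
orientation: [-3.14, 0.001, 1.489]
force: [-10.5, -1.8, 17.8]
gripper_width: 0.649
grasp_force: 67.3
```

```bash
python3 - <<'E'
from h import *
o=st();print(o['wrist_torque'])
E
```

```text
{'clock': 24.9, 'joint_positions': [-0.219, 0.87, -0.341, 1.679, 0.426, 0.668, -0.868], 'eef_pos': [586.04, 201.994, 117.616], 'orientation': [-3.14, 0.001, 1.489], 'force': [-10.503, -1.766, 17.76], 'grasp_force': 67.295, 'gripper_width': 0.649}
[-0.37434131  2.52579773 -0.02551792]
```

Floor contact at TCP z 117.6, with 18 N. Releasing and retreating straight up.

Request:
carry_out([
  [[0,0,-1],0],
  [[0,0,-1],0],
  [[0,0,-1],0],
  [[0,0,-1],0],
  [[0,0,-1],0],
  [[0,0,-15],0],
  [[0,0,-40],0],
  [[0,0,-75],0],
  [[0,0,-100],0],
  [[0,0,-100],0],
  [[0,0,-100],0],
], hand=0.0)

```text
clock: 25.82
eef_pos: [588.5, 202.4, 217.4]
orientation: [3.138, -0.002, 1.488]
force: [0.6, 0.2, -0.2]
gripper_width: 1.005
grasp_force: 0.0
```

Request:
carry_out([
  [[-40,0,-20],0],
  [[-80,0,-20],0],
  [[-120,0,-20],0],
  [[-140,0,-20],0],
  [[-140,0,-20],0],
  [[-140,0,-20],0],
])

```text
clock: 26.32
eef_pos: [575.3, 60.4, 234.5]
orientation: [-3.139, 0.001, 1.485]
force: [-0.1, 1.2, 0.5]
gripper_width: 1.0
grasp_force: 0.0
```

```bash
python3 - <<'E'
from h import *
st()
c0=np.array([521.2,206.1]);g=np.radians(-4.69);u=np.array([np.cos(g),np.sin(g)]);v=np.array([-u[1],u[0]])
P=lambda x,y,z:[*(c0+y*u-x*v),z]
for n in('wrist','scene'):
    s=snap(n);a=s['color'].astype(int)
    top=[P(21,37,136),P(-21,37,136),P(-21,93,136),P(21,93,136)];cp=P(0,65,158)
    q=proj(s,top);print(n,'shoulder pred',q.round(0).tolist(),'cap pred',proj(s,[cp])[0].round(1))
    p=proj(s,[cp])[0].astype(int);m=(a[...,0]>110)&(a[...,1]<70)&(a[...,2]<70);w=np.zeros_like(m);w[max(0,p[1]-30):p[1]+30,max(0,p[0]-30):p[0]+30]=1
    c=np.argwhere(m&w)
    if len(c):print('cap red rows',c[:,0].min(),c[:,0].max(),'cols',c[:,1].min(),c[:,1].max())
    yy=(a[...,0]>150)&(a[...,1]>100)&(a[...,2]<110);x0,y0=(q.min(0)-25).astype(int).clip(0);x1,y1=(q.max(0)+25).astype(int);w=np.zeros_like(yy);w[y0:y1,x0:x1]=1
    c=np.argwhere(yy&w);print('yellow box',c.min(0),c.max(0))
    rim=[P(12,65,146),P(-12,65,158),P(0,53,158),P(0,77,158),P(12,65,158)];print('cap rim',proj(s,rim).round(0).tolist())
E
```

```text
{'clock': 26.317, 'joint_positions': [0.065, 0.671, -0.428, 1.718, 0.357, 0.834, -0.61], 'eef_pos': [575.275, 60.405, 234.456], 'orientation': [-3.139, 0.001, 1.485], 'force': [-0.115, 1.204, 0.544], 'grasp_force': 0.0, 'gripper_width': 1.0}
wrist shoulder pred [[210.0, 36.0], [208.0, -34.0], [292.0, -34.0], [289.0, 36.0]] cap pred [249.2 -11.7]
cap red rows 0 17 cols 235 266
yellow box [  0 212] [ 60 289]
cap rim [[250.0, 17.0], [249.0, -35.0], [230.0, -12.0], [269.0, -12.0], [249.0, 11.0]]
scene shoulder pred [[348.0, 122.0], [366.0, 118.0], [377.0, 136.0], [358.0, 140.0]] cap pred [364.  121.6]
cap red rows 118 130 cols 358 368
yellow box [110 322] [164 376]
cap rim [[358.0, 127.0], [369.0, 120.0], [362.0, 118.0], [366.0, 126.0], [359.0, 123.0]]
```

```bash
python3 - <<'E'
from h import *
c0=np.array([521.2,206.1]);g=np.radians(-4.69);u=np.array([np.cos(g),np.sin(g)]);v=np.array([-u[1],u[0]])
P=lambda x,y,z:[*(c0+y*u-x*v),z]
s=snap('wrist');a=s['color'].astype(int)
for z in(136,120,100,80,60,40,24):
    l,r=proj(s,[P(21,37,z),P(21,93,z)]);row=int(round((l[1]+r[1])/2))
    c=np.argwhere(((a[row,:,0]-a[row,:,2])>50))[:,0];c=c[(c>190)&(c<310)]
    print(z,row,'pred',l[0].round(1),r[0].round(1),'seen',c.min() if len(c) else 0,c.max() if len(c) else 0)
for c in(225,275):
    col=a[20:160,c];d=np.abs(np.diff(col,axis=0)).sum(1);print(c,[(20+int(i),tuple(int(x) for x in col[i+1])) for i in np.argwhere(d>90)[:,0]])
E
```

```text
136 42 pred 211.2 289.9 seen 301 305
120 48 pred 214.1 287.3 seen 217 286
100 53 pred 217.3 284.4 seen 219 305
80 58 pred 219.9 282.1 seen 221 280
60 62 pred 222.2 280.0 seen 222 278
40 66 pred 224.2 278.2 seen 224 276
24 68 pred 225.6 276.9 seen 226 276
225 [(39, (255, 255, 225)), (42, (192, 161, 140)), (43, (205, 147, 69)), (49, (241, 216, 155)), (51, (222, 198, 176)), (54, (102, 112, 152)), (67, (226, 202, 183)), (95, (212, 200, 206)), (96, (135, 126, 131))]
275 [(39, (255, 255, 105)), (40, (255, 255, 247)), (42, (215, 193, 185)), (43, (194, 146, 74)), (54, (125, 134, 186)), (55, (99, 105, 143)), (96, (154, 143, 145)), (97, (120, 112, 112))]
```

The edges match a seated, upright tin to about 1–2 px.

```bash
python3 -c "
from rig import hand_in
print(hand_in())"
```

```text
the job is handed in; nothing more can be done
None
```

The job is handed in: the tin stands cap up and released on the pocket floor, pressed down past the clip, and looked upright to about 1° at about 26 s; I kept clear of the jars, spray can and wrench but didn't re-measure them.

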